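# Register a boot-tree toe block in the drilling fixture

## Robot

A 6-joint arm with a two-finger parallel gripper is mounted at the origin on the work surface. World frame = base frame: x ahead of the robot, y to its left, z up, the work surface at z = 0. Lengths are in m, angles in rad, forces in N, time in s.
With the tool pointing down it reaches from about 0.425 to 0.95 m from the base axis. Payload 3.5 kg.
Tool frame: the origin (TCP) lies at the very end of the fingers, on their centre line; the grasp point (between the pads) lies ctrl.grip_point_offset behind it (ctrl.grip_point_offset is the distance from the TCP to the grasp point, in m); z points along the fingers, y is the direction in which the jaws open and shut (so a half turn about z gives the same grasp; the last joint's range is limited). The gripper opens to 85 mm and grips with 20 to 120 N. Pads are 22 mm wide; open, the fingers measure 114 mm over their backs; the gripper's body (76 mm by 85 mm) begins 54 mm behind the grasp point. The pads swing forward as they close: fully open they stand 13 mm farther back than shut.
Start: joints at [-0.15, 0.286, 1.577, -0, 1.279, -0.15], TCP at [0.675, 0, 0.231] pointing down, gripper open.
Joint ranges: [-2.77, 2.77], [-0.9, 2.22], [0.21, 2.48], [-1.53, 4.67], [0.24, 2.81], [-2.84, 2.84]. Speed limits (rad/s): [2.79, 2.79, 3.14, 3.14, 3.14, 3.14].

## Interface

Orientations are given as a unit quaternion [x, y, z, w].
In Python, from plant import ctrl gives the robot as it stands.
- The arm moves only by the tool servo_tool, never from a script. Its argument "increments" is a list of rows, each a list of 5 numbers: the opening, from 0 (shut) to 1 (fully open), then the shift along the world's x, y, z in units of 40 mm (1.0 is 40 mm), then the turn about the world's z in units of 5 degrees (1.0 is 5 degrees). A call has exactly 10 rows; each row is the pose to reach, as a shift and turn from the pose measured when the call began; what a row does not reach only later rows make up. A row lasts 1/12 s, in which the tool goes at most 41.7 mm and 7.16 degrees, less where a joint would pass 70% of its speed; a pose out of reach is approached as far as the arm can. A call with a gripper value outside its range is refused whole. The fingers move at their own pace and stop on an object; "grip_force" is the grip in N (left out, the last holds). Time passes only in rows, so rows that repeat a pose let the fingers close, or fill a call up. It gives the time, the measured TCP pose, the force and the opening at its end, in the units of the state.
- ctrl.get_state(): the state, without advancing time (a new reading comes with each control period).
- ctrl.read_camera(name): name is "scene" or "side" or "wrist"; returns a dict with "frame" (480x640x3 uint8, red, green, blue), "K" (3x3 intrinsics, pixels), "distortion" ([k1, k2, p1, p2, k3] as OpenCV has them; the pictures are not rectified), "extrinsics" (4x4, takes a point from camera to world coordinates). Camera axes: x right, y down, z forward; pixel columns grow to the right and rows downward; lengths in m; the calibration is good to about 2 mm. A picture is of the moment at which its call begins. There is no depth.
- ctrl.sign_off(): hands the job in, once; it reports no verdict.
Trained networks look in a picture, given as the dict that the camera call returned (one of the last four; its "shot" number tells which), for a name from the list of things; names that differ only in an ending like _2 or _b are one class to them, and where a whole thing is asked for, a point or a joint stands for the part that bears it (a point fixed in the world has none). Each returns a list of dicts, best first, with "conf" (0 to 1); they miss things now and then, are a little off and sometimes report something else, mostly with a low value. They report only what shows in the picture. A call takes as long as a camera call.
- ctrl.masks_of(picture, query): "region" (480x640 bool, what is visible of it) and "extent" ([left, top, right, bottom] in pixels, round what is visible of it).
- ctrl.landmark_of(picture, query): "centre" ([row, column] in pixels: a listed point, or the origin of a listed thing).
The state is a dict: "time": time; "qpos": joint angles; "dq": joint speeds; "joint_efforts": joint torques, N m; "eef_pos": TCP position; "tcp_rot": TCP orientation; "contact_force": force on the tool from outside, world axes, zero at the start; "wrist_torque": the same for the moment, N m; "opening": opening from 0.0 (shut) to 1.0 (fully open).
Only numpy, scipy, OpenCV 4.12 (cv2) and the standard library are available. Lean on these libraries where they do the work, as an engineer would, in place of code of your own. Each camera call takes 0.05 s, during which the arm holds its last target. There are 200 camera calls.

## Task

Load the pale wooden toe block that lies beside the dark one into the blue drilling fixture: lay it flat on the bed with its round toe pointing away from the tall end stop, and push it home so that its flat heel face is flush against the end stop and its side flush against the long low fence. Once it is home, swing the red keeper arm (the one with the black knob) across over the block as far as it goes. Leave the dark block and the other things on the bench where they are.

Things in the scene. Friction and masses are not known exactly. Their poses are not given: they have to be found in the camera images.
- pale_block_mid (a point): Pale wooden toe block, loose, 0.12 to 0.24 kg, 124 long (x) x 56 mm wide (y). Its 66 mm heel part is 44 mm high with flat sides; then it slopes to a 26 mm high toe, half-round in plan (radius 28). This point: in the heel part, midway across, 22 mm above the underside, where to grip across the width; +x to the toe (tip 74 mm ahead), flat heel face 50 mm behind, sides 28 mm either side.
- pale_block_heel (a point): Middle of the lower edge of the pale block's flat heel face, on the underside, midway across; axes as pale_block_mid (x to the toe, z up). Home: this point at x = 0, y = 28 mm, z = 0 from point corner, with the x axes parallel.
- corner (a point): Fixed blue drilling fixture, plate 240 x 200 x 15 mm; its top is the bed, 15 mm above the bench. This point: on the bed, where the faces of the two steel stops meet. +x runs along the face of the long fence, away from the end stop (195 mm of bed); +y points away from the fence (145 mm of bed). Fence: face at y = 0, 16 mm high above the bed, 16 thick, 125 long.
- end_stop (a point): Tall steel end stop of the fixture, with a brass drill bush: 32 mm high above the bed, 18 mm thick, 62 mm long. This point is the middle of its face at bed height; the face is at x = 0 of point corner and looks along the corner's +x. Axes as corner.
- keeper (a joint): Red keeper arm, rad, -0.6 to 1.571; friction about 0.06 N m, stays where left. At 0 it points along the corner's -x (parked behind the fence); growing values turn it clockwise from above; at 1.571, its stop, it points along the corner's +y, across the block. 18 mm wide, 10 thick, underside 62.5 mm above the bench (3.5 mm above a block on the bed). Pivot post 26 mm across.
- keeper_knob (a point): The upright round black knob near the end of the keeper arm, 18 mm in diameter, standing 40 mm above the arm's top face; this point is on its axis, half-way up, 92.5 mm above the bench, and 80 mm from the pivot axis.
- keeper_pivot (a point): The pivot axis of the keeper arm, at the same height as the knob's point; 45 mm in +x and 33 mm in -y from the corner. The pivot post is 26 mm in diameter.
- dark_block_mid (a point): A dark wooden toe block of the same shape and size, loose, not to be used; point and axes as for the pale one.
- heel_piece: Brown wooden heel piece, 70 x 60 x 30 mm, loose bystander; origin under its middle.
- wax_jar: Amber jar with black lid, 64 mm across, 70 mm high, loose bystander; origin under its middle.
- mallet: Hammer lying on the bench, loose bystander.
- brush: Brush lying on the bench, loose bystander.
- dowel_cup: Grey plastic cup, 80 mm across, 80 mm high, loose bystander; origin under its middle.
- gauge_bar: Aluminium bar 160 x 25 x 6 mm lying on the bench, loose bystander; origin under its middle.

How it is judged:
On the way, in this order (a step that is already met when the one before it is completed fails the run):
1. the pale block lies flat on the bed with its heel face against the end stop and its side against the fence, while the keeper arm is still parked clear (below 0.7 rad) (x of pale_block_heel in the frame of corner between -0.002 and 0.002 m and y of pale_block_heel in the frame of corner between 0.026 and 0.03 m and z of pale_block_heel in the frame of corner between -0.003 and 0.003 m and angle between the x axis of pale_block_heel and the x axis of corner, either way round below 0.02 rad and angle between pale_block_heel's own z axis and vertical below 0.03 rad and value of joint keeper below 0.7 rad), for 0.2 s.
2. the keeper arm is swung across to its stop with the block still home (x of pale_block_heel in the frame of corner between -0.002 and 0.002 m and y of pale_block_heel in the frame of corner between 0.026 and 0.03 m and z of pale_block_heel in the frame of corner between -0.003 and 0.003 m and angle between the x axis of pale_block_heel and the x axis of corner, either way round below 0.02 rad and angle between pale_block_heel's own z axis and vertical below 0.03 rad and value of joint keeper above 1.45 rad), for 0.2 s.
At the end, for the whole second after the job is handed in: The pale block lies flat on the bed (3 mm, 0.03 rad), at rest, toe away from the end stop, heel face within 2 mm of the end stop and side within 2 mm of the fence, square to within 0.02 rad; the keeper arm is across it (joint above 1.45 rad) (all of step 2 and linear speed of pale_block below 0.01 m/s); the robot touches nothing.
It fails at once if the dark block or another thing on the bench is moved more than 30 mm (distance of any of dark_block_mid, heel_piece, wax_jar, mallet, brush, dowel_cup, gauge_bar from where it was at the start of the episode above 0.03 m).
It also fails if it takes over 72 s, if anything falls off the work surface, if the arm or the gripper's body presses on something with over 40 N, if the wrist force passes 120 N, or if a joint passes its speed limit or range.

## Working session

There is one attempt and no reset: what is moved stays moved. The work goes in short steps, Python scripts to look and compute and a tool call to move; the robot and the scene stay as the last step left them, time stands still between calls to the robot, and variables do not carry over. Pictures are saved under pics/ and viewed, about 8 in all and at most 12, crops included, and the job is handed in when it is done.

Besides the shell and the picture viewer there is one more tool, called after ">>>" as name(argument=value, ...) on one line, values as JSON. servo_tool: Moves the arm, as the interface text tells. Its arguments: {"type":"object","properties":{"increments":{"type":"array"},"grip_force":{"type":"number"}},"required":["increments"]}

```bash
mkdir -p pics; ls; cat > h.py <<'E'
import numpy as np, cv2
from plant import ctrl
def px2w(pic, rc, z):
    K=np.array(pic["K"]);d=np.array(pic["distortion"]);T=np.array(pic["extrinsics"])
    u=cv2.undistortPoints(np.array([[[rc[1],rc[0]]]],float),K,d)[0,0]
    r=T[:3,:3]@np.array([u[0],u[1],1.]);o=T[:3,3]
    return o+r*(z-o[2])/r[2]
def w2px(pic,P):
    T=np.linalg.inv(np.array(pic["extrinsics"]))
    p,_=cv2.projectPoints(np.array(P,float).reshape(-1,1,3),cv2.Rodrigues(T[:3,:3])[0],T[:3,3],np.array(pic["K"]),np.array(pic["distortion"]))
    return p[:,0]
def save(pic,n): cv2.imwrite(n,pic["frame"][:,:,::-1])
Z=dict(pale_block_mid=.022,pale_block_heel=0,corner=.015,end_stop=.015,keeper_knob=.0925,keeper_pivot=.0925,dark_block_mid=.022)
E
python3 - <<'E'
from h import *
print(ctrl.get_state(), ctrl.grip_point_offset)
for c in ["scene","side"]:
    p=ctrl.read_camera(c);save(p,f"pics/{c}0.png");print(c,np.round(p["extrinsics"][:3],3).tolist() if hasattr(p["extrinsics"],'tolist') else p["extrinsics"])
    for n,z in Z.items():
        for l in ctrl.landmark_of(p,n)[:3]: print(n,np.round(l["centre"],1),round(l["conf"],2),np.round(px2w(p,l["centre"],z),4))
    for n in ["heel_piece","wax_jar","mallet","brush","dowel_cup","gauge_bar"]:
        for l in ctrl.landmark_of(p,n)[:1]: print(n,np.round(l["centre"],1),round(l["conf"],2),np.round(px2w(p,l["centre"],0),3))
E
```

```text
pics
{'time': 0.0, 'qpos': array([-1.49986003e-01,  2.87174449e-01,  1.57816417e+00,  1.18297709e-05,
        1.27860993e+00, -1.50013869e-01]), 'dq': array([ 5.61052129e-05, -1.78347534e-04,  1.74663158e-04, -2.66721910e-04,
       -6.36135150e-04,  4.01261698e-04]), 'joint_efforts': array([-1.79628755e-04, -4.05981302e+01, -2.92628127e+01, -1.54224781e-04,
        5.81841552e-03,  3.74769741e-06]), 'eef_pos': array([6.74346484e-01, 1.40656692e-04, 2.29948276e-01]), 'tcp_rot': array([ 7.07097648e-01,  7.07114933e-01, -6.94550104e-04, -9.51411184e-04]), 'contact_force': array([ 0.23154611, -0.1627043 , -0.6669891 ]), 'wrist_torque': array([-0.01982691,  0.01744178,  0.02047292]), 'opening': 1.0001159332265073} 0.0187
scene [[-0.485, 0.505, -0.714, 1.535], [0.875, 0.274, -0.4, 0.512], [-0.006, -0.819, -0.574, 0.814]]
pale_block_mid [274.4 395.3] 0.97 [0.6253 0.189  0.022 ]
pale_block_mid [213.4 254.8] 0.16 [ 0.5698 -0.2329  0.022 ]
pale_block_heel [274.2 378.9] 0.93 [ 0.6174  0.1462 -0.    ]
corner [215.  256.9] 0.66 [ 0.565  -0.2301  0.015 ]
keeper_knob [191.6 226.4] 0.54 [ 0.6066 -0
[... 677 characters left out ...]
527 -0.242   0.015 ]
corner [221.6 234.3] 0.3 [0.4425 0.1828 0.015 ]
end_stop [314.3 322.7] 0.78 [ 0.5199 -0.238   0.015 ]
keeper_knob [299.5 361. ] 0.65 [ 0.5993 -0.2899  0.0925]
keeper_knob [203.2 344.7] 0.37 [0.7341 0.0283 0.0925]
keeper_pivot [274.9 343.7] 0.66 [ 0.5999 -0.202   0.0925]
keeper_pivot [205.6 344.6] 0.2 [0.7289 0.0197 0.0925]
dark_block_mid [220.  236.7] 0.71 [0.4496 0.179  0.022 ]
heel_piece [205.5 342.8] 0.94 [0.774 0.104 0.   ]
wax_jar [226.7 369.5] 0.97 [ 0.8   -0.013  0.   ]
mallet [414.9 318.5] 0.95 [ 0.385 -0.47   0.   ]
brush [169.2 246.9] 0.77 [0.576 0.406 0.   ]
dowel_cup [344.4 402.6] 0.71 [ 0.66  -0.403  0.   ]
gauge_bar [273.9 379.1] 0.67 [ 0.729 -0.182  0.   ]
```

View pics/scene0.png

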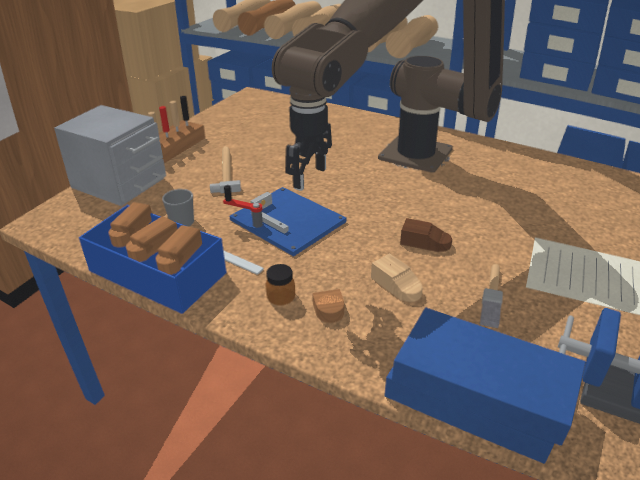

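View pics/side0.png

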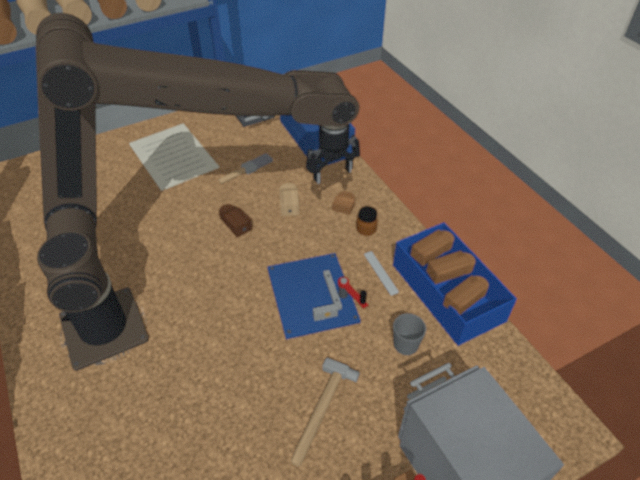

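>>> servo_tool(increments=[[1,-0.4,-0.6,0.3,0],[1,-0.8,-1.2,0.6,0],[1,-1.2,-1.8,0.9,0],[1,-1.6,-2.4,1.2,0],[1,-2,-3,1.4,0],[1,-2.3,-3.5,1.6,0],[1,-2.6,-3.9,1.7,0],[1,-2.6,-4,1.7,0],[1,-2.6,-4,1.7,0],[1,-2.6,-4,1.7,0]], grip_force=40)

```text
time: 2.23
eef_pos: [0.5711, -0.1596, 0.299]
tcp_rot: [0.707, 0.707, 0.0, -0.0]
contact_force: [0.2, -0.8, -0.6]
opening: 0.997
```

```bash
cat > look.py <<'E'
from h import *
import sys
n=sys.argv[1]; zs=float(sys.argv[2]) if len(sys.argv)>2 else 0
s=ctrl.get_state();print(s["time"],s["eef_pos"].round(4),s["tcp_rot"].round(4))
p=ctrl.read_camera("wrist");save(p,f"pics/{n}.png");np.savez(f"pics/{n}.npz",**{k:np.array(p[k]) for k in("frame","K","distortion","extrinsics")})
print(np.round(p["extrinsics"],3).tolist(),np.round(p["K"],1).tolist())
for k,z in Z.items():
    if 'pale' in k: z+=zs
    for l in ctrl.landmark_of(p,k)[:2]: print(k,np.round(l["centre"],1),round(l["conf"],2),np.round(px2w(p,l["centre"],z),4))
E
python3 look.py w1
```

```text
2.2333 [ 0.5711 -0.1596  0.299 ] [ 7.072e-01  7.070e-01  2.000e-04 -3.000e-04]
[[1.0, -0.0, 0.001, 0.571], [0.0, -0.946, -0.324, -0.077], [0.001, 0.324, -0.946, 0.441], [0.0, 0.0, 0.0, 1.0]] [[371.7, 0.0, 318.7], [0.0, 371.7, 240.0], [0.0, 0.0, 1.0]]
corner [255.8 307.3] 0.94 [ 0.5569 -0.2437  0.015 ]
end_stop [253.9 282.9] 0.59 [ 0.527  -0.2412  0.015 ]
keeper_knob [320.9 352.2] 0.89 [ 0.6068 -0.2885  0.0925]
keeper_pivot [247.8 345.5] 0.98 [ 0.5976 -0.2049  0.0925]
```

View pics/w1.png

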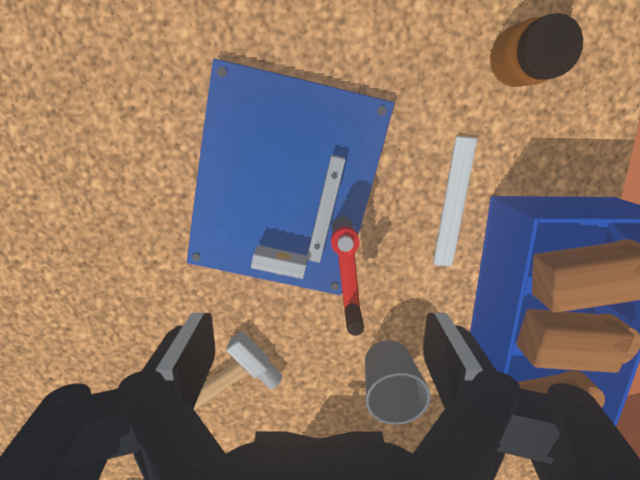

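```bash
cat > fix.py <<'E'
from h import *
from scipy.optimize import least_squares
p=dict(np.load("pics/w1.npz"))
hsv=cv2.cvtColor(p["frame"],cv2.COLOR_RGB2HSV)
m=((hsv[...,0]>100)&(hsv[...,0]<125)&(hsv[...,1]>130)).astype(np.uint8)
m[:,470:]=0
m=cv2.morphologyEx(m,cv2.MORPH_OPEN,np.ones((3,3)))
c=max(cv2.findContours(m,cv2.RETR_EXTERNAL,cv2.CHAIN_APPROX_NONE)[0],key=cv2.contourArea)[:,0]
W=np.array([px2w(p,(v,u),.015)[:2] for u,v in c])
def loc(q):
    x,y,a=q;R=np.array([[np.cos(a),-np.sin(a)],[np.sin(a),np.cos(a)]])
    return (W-[x,y])@R
def res(q,s=False):
    L=loc(q)-[.075,.045];d=np.abs(L)-[.12,.1]
    return d.max(1)   # signed dist to rectangle
r=least_squares(res,[.557,-.2437,np.radians(80)],loss="soft_l1",f_scale=.001)
print(r.x[:2].round(4),np.degrees(r.x[2]),np.median(np.abs(r.fun)),np.percentile(np.abs(r.fun),80))
L=loc(r.x)-[.075,.045];d=np.abs(L)-[.12,.1];
for ax in(0,1):
  for sg in(-1,1):
    k=(d.argmax(1)==ax)&(np.sign(L[:,ax])==sg);print(ax,sg,k.sum(),np.median(r.fun[k]).round(4))
x,y,a=r.x;R=np.array([[np.cos(a),-np.sin(a)],[np.sin(a),np.cos(a)]])
f=lambda X:R@np.array(X)+[x,y]
print("pivot",f([.045,-.033]),"home mid",f([.05,.028]))
kn=np.array([.6068,-.2885])-f([.045,-.033]);print("knob r",np.linalg.norm(kn),"keeper",np.arctan2(*(R.T@(kn*[1,1]))[::-1]))
E
python3 fix.py
```

```text
[ 0.533  -0.2363] 72.80292404442497 0.011337726899451714 0.02376898746188505
0 -1 301 -0.0064
0 1 179 -0.0054
1 -1 478 -0.0119
1 1 173 -0.0196
pivot [ 0.57778803 -0.20305203] home mid [ 0.52099343 -0.18024034]
knob r 0.09023885362504905 keeper -2.5141318139894064
```

>>> servo_tool(increments=[[1,0.1,0.9,0,0],[1,0.2,1.8,0,0],[1,0.4,2.7,0,0],[1,0.6,3.6,0,0],[1,0.8,4.5,0,0],[1,1,5.4,0,0],[1,1.2,6.3,0,0],[1,1.3,7,0,0],[1,1.3,7.5,0,0],[1,1.3,7.5,0,0]])

```text
time: 3.47
eef_pos: [0.6228, 0.1447, 0.2988]
tcp_rot: [0.705, 0.709, 0.0, -0.001]
contact_force: [0.4, 0.3, 0.0]
opening: 1.002
```

```bash
python3 look.py w2
```

```text
3.4667 [0.6228 0.1447 0.2988] [ 7.051e-01  7.091e-01  3.000e-04 -9.000e-04]
[[1.0, 0.006, 0.002, 0.622], [0.006, -0.946, -0.323, 0.227], [0.0, 0.323, -0.946, 0.441], [0.0, 0.0, 0.0, 1.0]] [[371.7, 0.0, 318.7], [0.0, 371.7, 240.0], [0.0, 0.0, 1.0]]
pale_block_mid [151.6 323.9] 0.94 [0.6279 0.187  0.022 ]
corner [443.2 272.1] 0.69 [ 0.5542 -0.2443  0.015 ]
corner [223.1 444.5] 0.44 [0.7734 0.1038 0.015 ]
end_stop [440.3 255.6] 0.68 [ 0.5294 -0.2388  0.015 ]
dark_block_mid [153.  163.3] 0.92 [0.4492 0.1852 0.022 ]
```

View pics/w2.png

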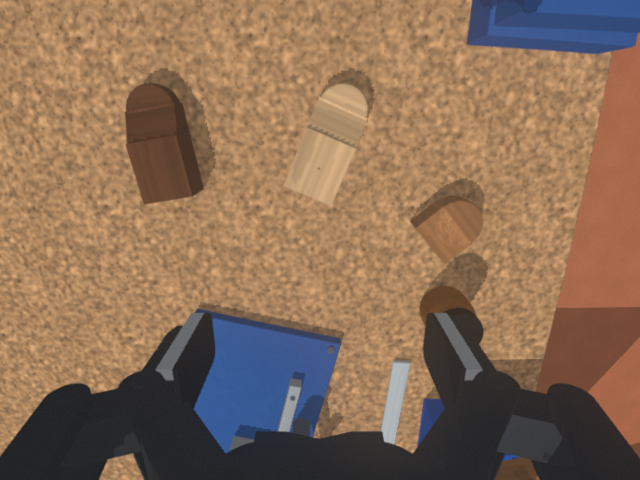

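```bash
python3 - <<'E'
from h import *
def sub(n,pts):
    p=dict(np.load(f"pics/{n}.npz"));g=cv2.cvtColor(p["frame"],cv2.COLOR_RGB2GRAY)
    q=cv2.cornerSubPix(g,np.array(pts,np.float32).reshape(-1,1,2),(4,4),(-1,-1),(3,50,.01))[:,0]
    return p,q
for n,pts in [("w1",[(213,60),(394,103),(341,295),(188,264)]),("w2",[(201,308),(341,335)])]:
    p,q=sub(n,pts);W=np.array([px2w(p,(v,u),.015)[:2] for u,v in q]);print(n,q.round(1).tolist(),W.round(4).tolist())
    M=np.array([(195,145),(195,-55),(-45,-55),(-45,145)][:len(q)])/1e3
    mc,wc=M.mean(0),W.mean(0);U,S,Vt=np.linalg.svd((M-mc).T@(W-wc));R=(U@np.diag([1,np.linalg.det(U@Vt)])@Vt).T
    t=wc-R@mc;print("corner",t.round(4),np.degrees(np.arctan2(R[1,0],R[0,0])).round(2),"res",((M@R.T+t-W)*1e3).round(1).tolist())
p,q=sub("w2",[(285,186),(331,205),(357,150),(312,130)])
W=np.array([px2w(p,(v,u),.044)[:2] for u,v in q]);print(q.round(1).tolist(),W.round(4).tolist())
M=np.array([(-50,28),(-50,-28),(16,-28),(16,28)])/1e3
mc,wc=M.mean(0),W.mean(0);U,S,Vt=np.linalg.svd((M-mc).T@(W-wc));R=(U@np.diag([1,np.linalg.det(U@Vt)])@Vt).T
t=wc-R@mc;print("block",t.round(4),np.degrees(np.arctan2(R[1,0],R[0,0])).round(2),"res",((M@R.T+t-W)*1e3).round(1).tolist())
E
```

```text
w1 [[213.6999969482422, 57.70000076293945], [393.79998779296875, 106.5999984741211], [342.29998779296875, 293.5], [185.8000030517578, 262.3999938964844]] [[0.4606, -0.0208], [0.6525, -0.07], [0.6011, -0.2953], [0.4057, -0.2526]]
corner [ 0.5566 -0.243 ] 76.8 res [[-0.6, 0.8], [2.2, 4.3], [-1.2, -4.1], [-0.5, -1.1]]
w2 [[201.0, 308.0], [345.0, 333.3999938964844]] [[0.4704, -0.0128], [0.6585, -0.0493]]
corner [ 0.5714 -0.2311] 79.0 res [[-4.1, 0.8], [4.1, -0.8]]
[[283.5, 187.6999969482422], [333.29998779296875, 206.60000610351562], [356.0, 148.39999389648438], [312.0, 130.0]] [[0.5844, 0.1507], [0.6384, 0.1302], [0.661, 0.1926], [0.6151, 0.2108]]
block [0.6313 0.1868] 67.43 res [[1.8, 0.6], [-0.5, -0.3], [2.3, -1.8], [-3.6, 1.5]]
```

```bash
python3 - <<'E'
from h import *
p=dict(np.load("pics/w1.npz"));g=cv2.cvtColor(p["frame"],cv2.COLOR_RGB2GRAY)
L=cv2.createLineSegmentDetector().detect(g)[0][:,0]
for a,b,c,d in L:
    if np.hypot(a-c,b-d)<28 or max(a,c)>410 or min(a,c)<175 or max(b,d)>310: continue
    for z in(.015,.031):
        P=px2w(p,(b,a),z)[:2];Q=px2w(p,(d,c),z)[:2];an=np.degrees(np.arctan2(*(Q-P)[::-1]))%90
        if z==.015: o=(np.round([a,b,c,d],0).tolist(),P.round(4).tolist(),Q.round(4).tolist())
        print(*(o if z==.015 else ()), z,round(an,2))
E
python3 -c "
import cv2
i=cv2.imread('pics/w1.png')[40:340,170:410];cv2.imwrite('pics/w1c.png',cv2.resize(i,None,fx=2,fy=2,interpolation=2))"
```

```text
[320.0, 260.0, 344.0, 161.0] [0.572, -0.2498] [0.5998, -0.1283] 0.015 77.1
0.031 77.1
[251.0, 268.0, 301.0, 278.0] [0.4866, -0.2597] [0.5486, -0.2738] 0.015 77.14
0.031 77.14
[197.0, 171.0, 202.0, 138.0] [0.432, -0.1393] [0.4403, -0.1029] 0.015 77.12
0.031 77.12
[331.0, 156.0, 312.0, 237.0] [0.5843, -0.1231] [0.5623, -0.2188] 0.015 77.06
0.031 77.06
[202.0, 137.0, 208.0, 93.0] [0.4406, -0.1019] [0.4511, -0.056] 0.015 77.07
0.031 77.07
[186.0, 261.0, 190.0, 228.0] [0.4065, -0.2503] [0.4161, -0.208] 0.015 77.15
0.031 77.15
[270.0, 280.0, 227.0, 271.0] [0.509, -0.2764] [0.456, -0.2643] 0.015 77.08
0.031 77.08
[319.0, 290.0, 272.0, 281.0] [0.5718, -0.291] [0.512, -0.2771] 0.015 76.95
0.031 76.95
[304.0, 265.0, 254.0, 254.0] [0.5531, -0.2557] [0.4916, -0.2417] 0.015 77.16
0.031 77.16
[295.0, 68.0, 323.0, 74.0] [0.5455, -0.0318] [0.5753, -0.0369] 0.015 80.19
0.031 80.19
[306.0, 255.0, 260.0, 245.0] [0.5551, -0.2424] [0.5, -0.2297] 0.015 77.03
0.031 77.03
[269.0, 70.0, 312.0, 81.0] [0.5187, -0.0332] [0.5639, -0.0444] 0.015 76.11
0.031 76.11
[229.0, 61.0, 268.0, 70.0] [0.477, -0.0239] [0.5175, -0.0337] 0.015 76.32
0.031 76.32
[334.0, 219.0, 353.0, 182.0] [0.5894, -0.1972] [0.6105, -0.1525] 0.015 64.76
0.031 64.76
```

View pics/w1c.png

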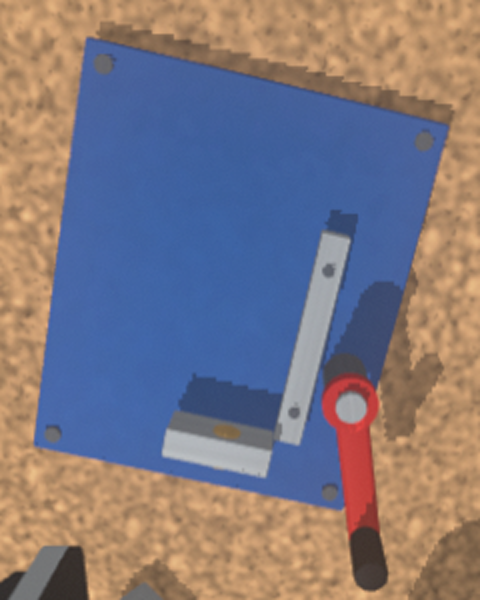

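>>> servo_tool(increments=[[1,0.1,0.6,-0.5,-1],[1,0.17,1.06,-1.2,-2],[1,0.17,1.06,-2,-3],[1,0.17,1.06,-2.8,-4],[1,0.17,1.06,-3.6,-4.5],[1,0.17,1.06,-4.3,-4.5],[1,0.17,1.06,-4.8,-4.5],[1,0.17,1.06,-5,-4.5],[1,0.17,1.06,-5,-4.5],[1,0.17,1.06,-5,-4.5]])

```text
time: 4.7
eef_pos: [0.6307, 0.1814, 0.0999]
tcp_rot: [0.832, 0.555, 0.0, 0.0]
contact_force: [-0.8, 0.3, -0.4]
opening: 1.0
```

```bash
python3 look.py w3
```

```text
4.7 [0.6307 0.1814 0.0999] [8.319e-01 5.550e-01 4.000e-04 1.000e-04]
[[0.923, -0.363, -0.123, 0.662], [-0.384, -0.874, -0.3, 0.257], [0.002, 0.324, -0.946, 0.242], [0.0, 0.0, 0.0, 1.0]] [[371.7, 0.0, 318.7], [0.0, 371.7, 240.0], [0.0, 0.0, 1.0]]
pale_block_mid [242.8 310.2] 0.74 [0.6279 0.188  0.022 ]
corner [336.1  76.9] 0.38 [0.4424 0.1848 0.015 ]
dark_block_mid [334.8  76.8] 0.9 [0.4498 0.188  0.022 ]
```

View pics/w3.png

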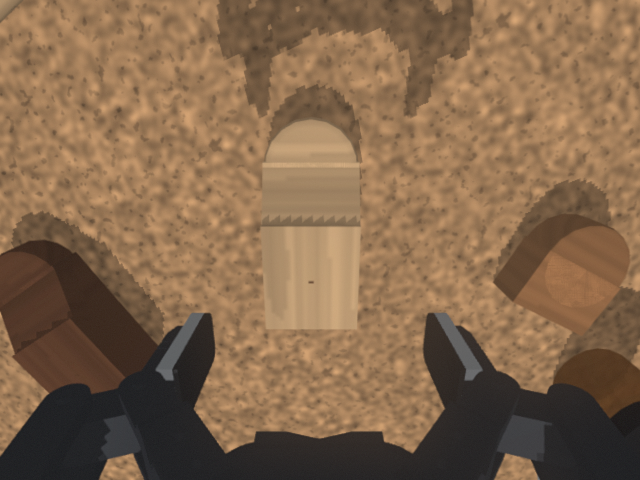

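>>> servo_tool(increments=[[1,-0.06,0.17,-0.3,0],[1,-0.06,0.17,-0.8,0],[1,-0.06,0.17,-1.3,0],[1,-0.06,0.17,-1.8,0],[1,-0.06,0.17,-2.05,0],[1,-0.06,0.17,-2.05,0],[0.5,-0.06,0.17,-2.05,0],[0.5,-0.06,0.17,-2.05,0],[0.5,-0.06,0.17,-2.05,0],[0.5,-0.06,0.17,-2.05,0]], grip_force=50)

```text
time: 5.93
eef_pos: [0.6296, 0.1889, 0.0201]
tcp_rot: [0.832, 0.555, 0.002, 0.001]
contact_force: [2.6, 0.6, 9.7]
opening: 0.64
```

>>> servo_tool(increments=[[0.5,0,0,0,0],[0.5,0,0,0,0],[0.5,0,0,0,0],[0.5,0,0,0.3,0],[0.5,0,0,0.8,0],[0.5,0,0,1.4,0],[0.5,0,0,2,0],[0.5,0,0,2.5,0],[0.5,0,0,2.5,0],[0.5,0,0,2.5,0]])

```text
time: 6.77
eef_pos: [0.6305, 0.189, 0.1221]
tcp_rot: [0.832, 0.555, 0.004, 0.002]
contact_force: [-0.1, 0.6, -2.1]
opening: 0.642
```

```bash
python3 look.py w4 .1
```

```text
6.7667 [0.6305 0.189  0.1221] [0.8317 0.5553 0.0039 0.0018]
[[0.924, -0.365, -0.115, 0.661], [-0.383, -0.874, -0.299, 0.265], [0.008, 0.32, -0.947, 0.264], [0.0, 0.0, 0.0, 1.0]] [[371.7, 0.0, 318.7], [0.0, 371.7, 240.0], [0.0, 0.0, 1.0]]
pale_block_mid [315.3 316.5] 0.56 [0.6293 0.1884 0.122 ]
dark_block_mid [331.6  96.2] 0.61 [0.4465 0.1858 0.022 ]
```

View pics/w4.png

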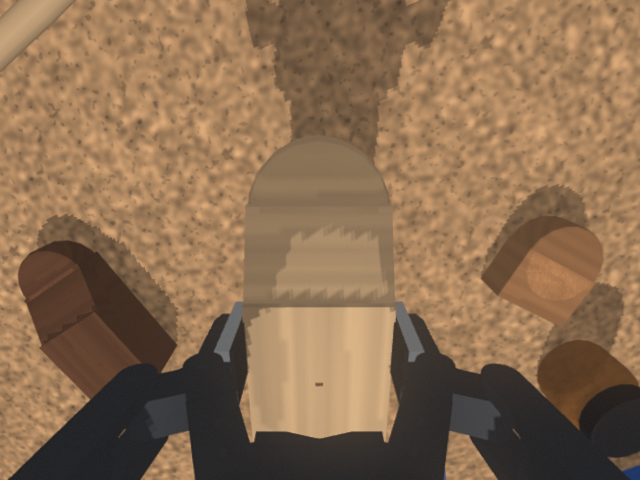

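>>> servo_tool(increments=[[0.5,-0.2,-0.5,0,0.2],[0.5,-0.4,-1.3,0,0.4],[0.5,-0.6,-2.1,0,0.6],[0.5,-0.8,-2.9,0,0.8],[0.5,-1,-3.7,0,1],[0.5,-1.2,-4.5,0,1.2],[0.5,-1.4,-5.3,0,1.4],[0.5,-1.6,-6.1,0,1.6],[0.5,-1.8,-6.7,0,1.8],[0.5,-2,-7,0,1.92]])

```text
time: 8.0
eef_pos: [0.5486, -0.0941, 0.1188]
tcp_rot: [0.783, 0.622, 0.001, 0.001]
contact_force: [-0.0, -0.7, -2.4]
opening: 0.645
```

```bash
cat > st.py <<'E'
from h import *
import sys
s=ctrl.get_state();q=s["tcp_rot"];yaw=np.degrees(2*np.arctan2(q[1],q[0]))
C=np.array([.5569,-.2428]);a=np.radians(77.08);u=np.array([np.cos(a),np.sin(a)]);v=np.array([-u[1],u[0]])
d=s["eef_pos"][:2]-C;print("t",s["time"].__round__(2),"tcp",s["eef_pos"].round(4),"yaw",yaw.round(2),"local",(d@u).round(4),(d@v).round(4),"F",s["contact_force"].round(1),"Floc",(s["contact_force"][:2]@u).round(1),(s["contact_force"][:2]@v).round(1),"op",s["opening"])
if len(sys.argv)>2:
    t=C+float(sys.argv[1])*u+float(sys.argv[2])*v
    print("units",((t-s["eef_pos"][:2])/.04).round(3),((float(sys.argv[3])-s["eef_pos"][2])/.04).round(3),"turn",((77.08-yaw)/5).round(3), "u",u.round(3),"v",v.round(3))
E
python3 st.py .058 .034 .06
```

```text
t 8.0 tcp [ 0.5486 -0.0941  0.1188] yaw 76.96 local 0.143 0.0414 F [-0.  -0.7 -2.4] Floc -0.7 -0.2 op 0.6449373473796163
units [-0.296 -2.113] -1.47 turn 0.025 u [0.224 0.975] v [-0.975  0.224]
```

>>> servo_tool(increments=[[0.5,0,-0.4,0,0],[0.5,-0.1,-0.9,0,0],[0.5,-0.2,-1.4,0,0],[0.5,-0.3,-1.9,0,0],[0.5,-0.3,-2.1,0,0.02],[0.5,-0.3,-2.11,-0.4,0.02],[0.5,-0.3,-2.11,-0.9,0.02],[0.5,-0.3,-2.11,-1.4,0.02],[0.5,-0.3,-2.11,-1.5,0.02],[0.5,-0.3,-2.11,-1.5,0.02]])

```text
time: 8.83
eef_pos: [0.5352, -0.1773, 0.0568]
tcp_rot: [0.782, 0.623, 0.0, -0.001]
contact_force: [-0.4, 0.6, -1.1]
opening: 0.648
```

```bash
python3 st.py .058 .034 .036; python3 look.py w5 .04;  python3 - <<'E'
import cv2,os
os.chdir('.')
from h import *
p=ctrl.read_camera("side");a=cv2.resize(p["frame"][220:360,250:420],None,fx=3,fy=3,interpolation=2)
b=cv2.imread("pics/w5.png")[:420,200:470][:,:,::-1]
cv2.imwrite("pics/c5.png",np.hstack([a,b[:420]])[:,:,::-1])
E
```

```text
t 8.83 tcp [ 0.5352 -0.1773  0.0568] yaw 77.08 local 0.059 0.0357 F [-0.4  0.6 -1.1] Floc 0.5 0.5 op 0.6482480389659643
units [ 0.037 -0.033] -0.519 turn 0.001 u [0.224 0.975] v [-0.975  0.224]
8.8333 [ 0.5352 -0.1773  0.0568] [ 7.822e-01  6.230e-01  4.000e-04 -1.300e-03]
[[0.975, -0.211, -0.072, 0.553], [-0.223, -0.923, -0.314, -0.097], [-0.001, 0.322, -0.947, 0.199], [0.0, 0.0, 0.0, 1.0]] [[371.7, 0.0, 318.7], [0.0, 371.7, 240.0], [0.0, 0.0, 1.0]]
pale_block_mid [316.3 319.4] 0.77 [ 0.5357 -0.1758  0.062 ]
keeper_pivot [315.3 317.6] 0.57 [ 0.5392 -0.1579  0.0925]
```

View pics/c5.png

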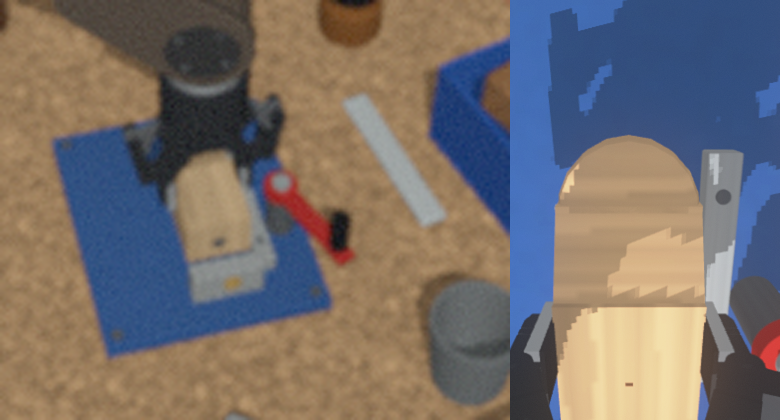

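>>> servo_tool(increments=[[0.5,0.02,-0.02,-0.1,0],[0.5,0.04,-0.03,-0.2,0],[0.5,0.04,-0.03,-0.3,0],[0.5,0.04,-0.03,-0.38,0],[0.5,0.04,-0.03,-0.44,0],[0.5,0.04,-0.03,-0.48,0],[0.5,0.04,-0.03,-0.52,0],[0.5,0.04,-0.03,-0.54,0],[0.5,0.04,-0.03,-0.54,0],[0.5,0.04,-0.03,-0.54,0]])

```text
time: 10.12
eef_pos: [0.5387, -0.1799, 0.0381]
tcp_rot: [0.782, 0.623, 0.002, 0.002]
contact_force: [0.6, -0.4, -1.8]
opening: 0.646
```

```bash
python3 st.py .050 .034 .035
```

```text
t 10.12 tcp [ 0.5387 -0.1799  0.0381] yaw 77.07 local 0.0572 0.0318 F [ 0.6 -0.4 -1.8] Floc -0.2 -0.6 op 0.6464942902555713
units [-0.094 -0.164] -0.077 turn 0.003 u [0.224 0.975] v [-0.975  0.224]
```

>>> servo_tool(increments=[[0.5,0,0,-0.04,0],[0.5,0,0,-0.08,0],[0.5,0,0,-0.1,0],[0.5,0,0,-0.1,0],[0.5,-0.01,-0.04,-0.1,0],[0.5,-0.02,-0.08,-0.1,0],[0.5,-0.03,-0.12,-0.1,0],[0.5,-0.03,-0.12,-0.1,0],[0.5,-0.03,-0.12,-0.1,0],[0.5,-0.03,-0.12,-0.1,0]])

```text
time: 10.95
eef_pos: [0.5385, -0.1845, 0.0351]
tcp_rot: [0.783, 0.623, 0.003, 0.002]
contact_force: [0.6, 3.8, 5.1]
opening: 0.644
```

```bash
python3 st.py .048 .028 .035
```

```text
t 10.95 tcp [ 0.5385 -0.1845  0.0351] yaw 77.01 local 0.0527 0.0309 F [0.6 3.8 5.1] Floc 3.8 0.2 op 0.6437208883293843
units [ 0.045 -0.131] -0.003 turn 0.013 u [0.224 0.975] v [-0.975  0.224]
```

>>> servo_tool(increments=[[0.5,-0.01,-0.04,0,0],[0.5,-0.02,-0.08,0,0],[0.5,-0.03,-0.12,0,0],[0.5,-0.03,-0.15,0,0],[0.5,-0.03,-0.15,0,0],[0.5,0.01,-0.16,0,0.01],[0.5,0.05,-0.17,0,0.01],[0.5,0.08,-0.18,0,0.01],[0.5,0.08,-0.18,0,0.01],[0.5,0.08,-0.18,0,0.01]])

```text
time: 11.78
eef_pos: [0.5385, -0.1872, 0.0352]
tcp_rot: [0.783, 0.622, 0.002, -0.005]
contact_force: [-9.7, 15.3, 15.5]
opening: 0.646
```

```bash
python3 st.py .048 .026 .035
```

```text
t 11.78 tcp [ 0.5385 -0.1872  0.0352] yaw 76.99 local 0.0501 0.0303 F [-9.7 15.3 15.5] Floc 12.7 12.9 op 0.6462754295678381
units [ 0.094 -0.075] -0.006 turn 0.017 u [0.224 0.975] v [-0.975  0.224]
```

>>> servo_tool(increments=[[0.5,0.02,0.02,0.04,0.02],[0.5,0.04,0.01,0.04,0.02],[0.5,0.08,0,0.04,0.02],[0.5,0.12,0,0.04,0.02],[0.5,0.15,0,0.04,0.02],[0.5,0.15,0,0.04,0.02],[0.5,0.15,-0.03,0.02,0.02],[0.5,0.15,-0.06,0.02,0.02],[0.5,0.15,-0.06,0.02,0.02],[0.5,0.15,-0.06,0.02,0.02]])

```text
time: 12.62
eef_pos: [0.5405, -0.187, 0.0357]
tcp_rot: [0.782, 0.623, -0.001, -0.012]
contact_force: [-12.8, 10.8, 13.3]
opening: 0.643
```

```bash
python3 st.py .050 .028 .035
```

```text
t 12.62 tcp [ 0.5405 -0.187   0.0357] yaw 77.07 local 0.0508 0.0284 F [-12.8  10.8  13.3] Floc 7.7 14.9 op 0.6427992756985139
units [ 0.006 -0.021] -0.018 turn 0.002 u [0.224 0.975] v [-0.975  0.224]
```

>>> servo_tool(increments=[[0.5,0,0,0,0],[0.5,0,0,0,0],[0.72,0,0,0,0],[0.72,0,0,0,0],[0.72,0,0,0,0],[0.72,0,0,0,0],[0.72,0,0,0.3,0],[0.72,0,0,0.8,0],[0.72,0,0,1.4,0],[0.72,0,0,2,0]])

```text
time: 13.45
eef_pos: [0.5405, -0.187, 0.117]
tcp_rot: [0.782, 0.623, -0.001, -0.012]
contact_force: [-0.0, -1.0, -0.5]
opening: 0.721
```

>>> servo_tool(increments=[[0.72,0,0.3,0.8,0],[0.72,0,0.8,1.6,0],[0.5,0,1.3,2.4,0],[0,0,1.8,2.8,0],[0,0,2,3,0],[0,0,2,3,0],[0,0,2,3,0],[0,0,2,3,0],[0,0,2,3,0],[0,0,2,3,0]])

```text
time: 14.28
eef_pos: [0.5398, -0.1076, 0.2351]
tcp_rot: [0.783, 0.622, -0.002, -0.013]
contact_force: [0.2, -0.4, -0.5]
opening: 0.001
```

```bash
python3 st.py .050 .028 .035; python3 look.py w6 .015; python3 -c "
import cv2
i=cv2.imread('pics/w6.png');cv2.imwrite('pics/w6c.png',cv2.resize(i[180:430,220:450],None,fx=2.4,fy=2.4,interpolation=2))"
```

```text
t 14.28 tcp [ 0.5398 -0.1076  0.2351] yaw 77.0 local 0.1279 0.0469 F [ 0.2 -0.4 -0.5] Floc -0.3 -0.2 op 0.0005543164287156999
units [ 0.025 -2.005] -5.001 turn 0.017 u [0.224 0.975] v [-0.975  0.224]
14.2833 [ 0.5398 -0.1076  0.2351] [ 0.7826  0.6224 -0.0017 -0.0133]
[[0.974, -0.207, -0.09, 0.561], [-0.224, -0.928, -0.299, -0.03], [-0.022, 0.311, -0.95, 0.378], [0.0, 0.0, 0.0, 1.0]] [[371.7, 0.0, 318.7], [0.0, 371.7, 240.0], [0.0, 0.0, 1.0]]
pale_block_mid [284.7 340. ] 0.59 [ 0.5387 -0.1879  0.037 ]
pale_block_mid [316.  414.1] 0.29 [ 0.6061 -0.2392  0.037 ]
corner [320.  363.9] 0.57 [ 0.5542 -0.2457  0.015 ]
keeper_pivot [313.7 411. ] 0.59 [ 0.5965 -0.2024  0.0925]
dark_block_mid [315.  412.5] 0.26 [ 0.6066 -0.2469  0.022 ]
```

View pics/w6.png

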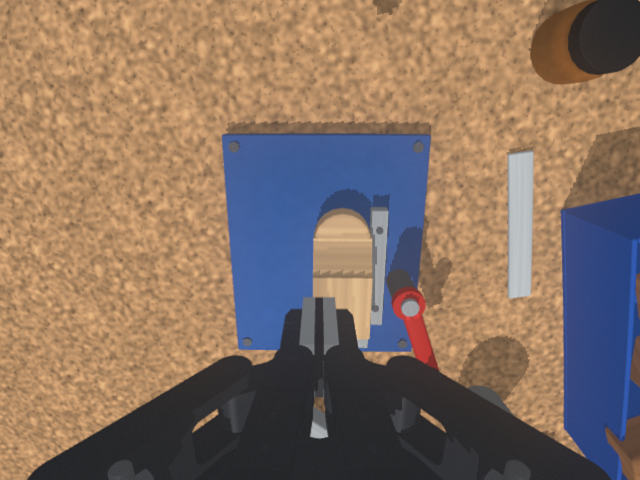

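>>> servo_tool(increments=[[0,0.3,0.3,-0.5,0],[0,0.58,0.43,-1.3,0],[0,0.58,0.43,-2.1,0],[0,0.58,0.43,-2.9,0],[0,0.58,0.43,-3.7,0],[0,0.58,0.43,-4.4,0],[0,0.58,0.43,-4.9,0],[0,0.58,0.43,-5.1,0],[0,0.58,0.43,-5.15,0],[0,0.58,0.43,-5.15,0]])

```text
time: 15.52
eef_pos: [0.5641, -0.09, 0.0313]
tcp_rot: [0.782, 0.623, -0.001, -0.012]
contact_force: [0.1, 0.5, 0.5]
opening: 0.003
```

```bash
python3 st.py .135 .028 .028
```

```text
t 15.52 tcp [ 0.5641 -0.09    0.0313] yaw 77.06 local 0.1506 0.0271 F [0.1 0.5 0.5] Floc 0.5 0.0 op 0.002609245097439152
units [-0.108 -0.375] -0.081 turn 0.003 u [0.224 0.975] v [-0.975  0.224]
```

Push the toe along -u to 2 mm past nominal contact.

>>> servo_tool(increments=[[0,-0.03,-0.1,-0.05,0],[0,-0.06,-0.2,-0.05,0],[0,-0.09,-0.3,-0.05,0],[0,-0.1,-0.36,-0.05,0],[0,-0.11,-0.4,-0.05,0],[0,-0.12,-0.43,-0.05,0],[0,-0.12,-0.45,-0.05,0],[0,-0.12,-0.45,-0.05,0],[0,-0.12,-0.45,-0.05,0],[0,-0.12,-0.45,-0.05,0]])

```text
time: 16.35
eef_pos: [0.561, -0.1041, 0.0308]
tcp_rot: [0.783, 0.622, 0.003, -0.014]
contact_force: [3.7, 14.3, 4.3]
opening: -0.002
```

```bash
python3 st.py .160 .028 .06
```

```text
t 16.35 tcp [ 0.561  -0.1041  0.0308] yaw 76.88 local 0.1361 0.027 F [ 3.7 14.3  4.3] Floc 14.7 -0.4 op -0.0021879224610910717
units [0.109 0.587] 0.731 turn 0.041 u [0.224 0.975] v [-0.975  0.224]
```

>>> servo_tool(increments=[[0,0.08,0.35,0,0],[0,0.08,0.35,0.8,0],[0,0,0.2,1.7,0],[0,-0.6,-0.5,2.2,0],[0,-1.2,-1.1,2.2,0],[0,-1.8,-1.7,2.2,0],[0,-2.23,-2.13,2.2,0],[0,-2.23,-2.13,1.7,0],[0,-2.23,-2.13,1.2,0],[0,-2.23,-2.13,1,0]])

```text
time: 17.18
eef_pos: [0.4702, -0.1894, 0.0693]
tcp_rot: [0.784, 0.621, 0.003, -0.015]
contact_force: [-1.0, 0.7, -0.5]
opening: -0.001
```

```bash
python3 st.py .033 .074 .036
```

```text
t 17.18 tcp [ 0.4702 -0.1894  0.0693] yaw 76.79 local 0.0326 0.0964 F [-1.   0.7 -0.5] Floc 0.5 1.1 op -0.0007379251624240104
units [ 0.548 -0.117] -0.832 turn 0.059 u [0.224 0.975] v [-0.975  0.224]
```

>>> servo_tool(increments=[[0,0,0,-0.4,0.03],[0,0,0,-0.8,0.06],[0,0,0,-0.85,0.06],[0,0.2,-0.05,-0.85,0.06],[0,0.4,-0.09,-0.85,0.06],[0,0.5,-0.11,-0.85,0.06],[0,0.6,-0.14,-0.85,0.06],[0,0.67,-0.15,-0.85,0.06],[0,0.7,-0.16,-0.85,0.06],[0,0.7,-0.16,-0.85,0.06]])

```text
time: 18.02
eef_pos: [0.4951, -0.1953, 0.0365]
tcp_rot: [0.781, 0.624, -0.001, -0.019]
contact_force: [-15.1, 2.1, 13.7]
opening: -0.001
```

```bash
python3 st.py .033 .095 .036
```

```text
t 18.02 tcp [ 0.4951 -0.1953  0.0365] yaw 77.23 local 0.0325 0.0708 F [-15.1   2.1  13.7] Floc -1.3 15.1 op -0.0006099623484291853
units [-0.586  0.147] -0.012 turn -0.029 u [0.224 0.975] v [-0.975  0.224]
```

>>> servo_tool(increments=[[0,-0.2,0.05,0,0],[0,-0.5,0.1,0,0],[0,-0.7,0.15,0.3,0],[0,-0.7,0.15,1.1,0],[0,-0.7,0.15,2,0],[0,-0.7,0.15,3,0],[0,-0.7,0.15,4,0],[0,-0.7,0.15,4.6,0],[0,-0.7,0.15,4.6,0],[0,-0.7,0.15,4.6,0]])

```text
time: 18.85
eef_pos: [0.4684, -0.1899, 0.2234]
tcp_rot: [0.781, 0.624, 0.0, -0.016]
contact_force: [-0.6, 0.4, -0.2]
opening: -0.001
```

```bash
python3 st.py .050 .028 .035; python3 look.py w7 .015; python3 - <<'E'
from h import *
p=dict(np.load("pics/w7.npz"));C=np.array([.5569,-.2428]);a=np.radians(77.08);u=np.array([np.cos(a),np.sin(a)]);v=np.array([-u[1],u[0]])
g=cv2.cvtColor(p["frame"],cv2.COLOR_RGB2GRAY)
for l in cv2.createLineSegmentDetector().detect(g)[0][:,0]:
    A,B=[px2w(p,(l[i+1],l[i]),.059)[:2]-C for i in(0,2)]
    A=np.array([A@u,A@v]);B=np.array([B@u,B@v])
    if np.hypot(*(A-B))>.02 and min(A.min(),B.min())>-.03 and max(A[0],B[0])<.14 and max(A[1],B[1])<.07: print(l.round(0),A.round(4),B.round(4),np.degrees(np.arctan2(*(B-A)[::-1])).round(2))
for c in["side","scene"]:
    p=ctrl.read_camera(c);save(p,f"pics/{c}7.png")
    for n in ["pale_block_heel","keeper_knob"]:
        for q in ctrl.landmark_of(p,n)[:1]:
            d=px2w(p,q["centre"],.015 if 'pale' in n else .0925);print(c,n,q["conf"],d.round(4),(d[:2]-C)@u,(d[:2]-C)@v)
i=cv2.imread('pics/w7.png');cv2.imwrite('pics/w7c.png',cv2.resize(i,(800,600)))
E
```

```text
t 18.85 tcp [ 0.4684 -0.1899  0.2234] yaw 77.24 local 0.0317 0.098 F [-0.6  0.4 -0.2] Floc 0.2 0.7 op -0.0014211272641346934
units [1.809 0.053] -4.71 turn -0.033 u [0.224 0.975] v [-0.975  0.224]
18.85 [ 0.4684 -0.1899  0.2234] [ 7.812e-01  6.241e-01  3.000e-04 -1.650e-02]
[[0.975, -0.202, -0.09, 0.489], [-0.22, -0.931, -0.292, -0.113], [-0.024, 0.305, -0.952, 0.367], [0.0, 0.0, 0.0, 1.0]] [[371.7, 0.0, 318.7], [0.0, 371.7, 240.0], [0.0, 0.0, 1.0]]
pale_block_mid [194.3 400. ] 0.57 [ 0.5386 -0.1881  0.037 ]
corner [237.  421.6] 0.87 [ 0.5561 -0.2399  0.015 ]
end_stop [240.7 418.8] 0.3 [ 0.5529 -0.2431  0.015 ]
keeper_knob [302.7 512.5] 0.76 [ 0.6068 -0.284   0.0925]
keeper_pivot [209.4 491.2] 0.6 [ 0.5958 -0.2016  0.0925]
dark_block_mid [134.8 592.5] 0.69 [ 0.7203 -0.1744  0.022 ]
dark_block_mid [427.4 311.4] 0.65 [ 0.3972 -0.4436  0.022 ]
[417. 107. 391. 108.] [0.1223 0.0257] [0.1215 0.0462] 92.17
[442. 242. 456. 108.] [ 0.012  -0.0051] [ 0.1223 -0.0051] -0.03
[418. 280. 366. 279.] [-0.0238  0.0127] [-0.0241  0.0598] 90.37
[362. 267. 427. 268.] [-0.0122  0.0636] [-0.0123  0.0059] -90.15
[434. 242. 440. 181.] [0.0119 0.0018] [0.0651 0.0019] 0.02
[441. 179. 374. 178.] [0.0663 0.0017] [0.0665 0.0564] 89.78
[386. 111. 370. 138.] [0.119  0.0498] [0.0987 0.0614] 150.39
[432. 137. 371. 136.] [0.1001 0.012 ] [0.1002 0.0609] 89.85
[447. 280. 424. 280.] [-0.024  -0.0132] [-0.024   0.0071] 90.18
[371. 196. 368. 249.] [0.052  0.0587] [0.0045 0.0586] -179.92
[371. 138. 370. 178.] [0.0986 0.0606] [0.0665 0.0599] -178.75
[374. 140. 436. 140.] [0.0973 0.0578] [0.0974 0.0087] -89.88
[442. 149. 440. 177.] [0.0904 0.0033] [0.0681 0.0026] -178.12
side pale_block_heel 0.94 [ 0.5301 -0.2398  0.015 ] -0.003039149551756123 0.02675303230706481
side keeper_knob 0.84 [ 0.6054 -0.2904  0.0925] -0.03553733335542891 -0.057878688783877995
scene pale_block_heel 0.76 [ 0.532  -0.2378  0.015 ] -0.0007149663989075996 0.025334977177367272
```

View pics/w7c.png

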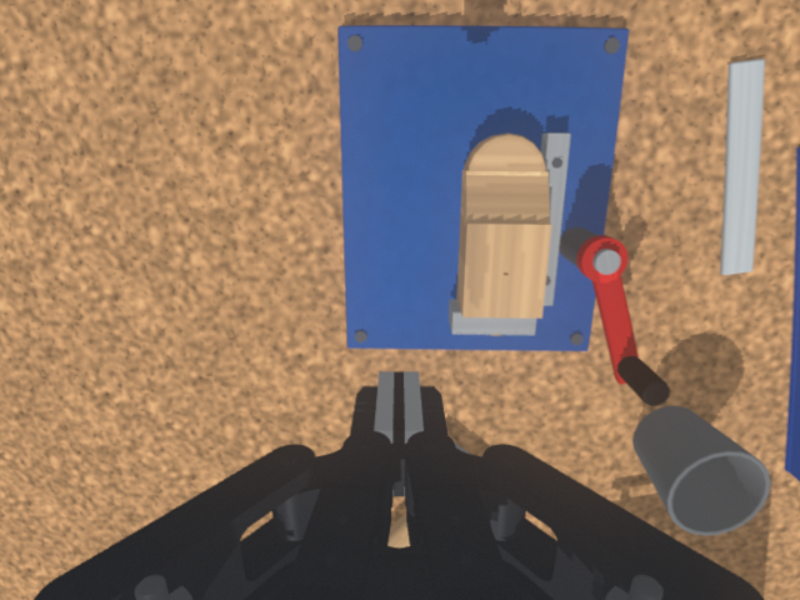

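```bash
cat > arc.py <<'E'
from h import *
import sys
s=ctrl.get_state();q=s["tcp_rot"];yaw=np.degrees(2*np.arctan2(q[1],q[0]));print(s["time"],s["eef_pos"].round(4),yaw.round(2),s["contact_force"].round(1),"q6",s["qpos"][5].round(2))
P=np.array([.5985,-.2058])
def T(th,gap=0):
    t=np.radians(th);e=np.array([np.cos(t),np.sin(t)]);n=np.array([np.sin(t),-np.cos(t)])
    return P+.078*e-n*(.0235+gap)
th=float(sys.argv[1]);gap=float(sys.argv[3]) if len(sys.argv)>3 else 0
for i in range(int(sys.argv[2])):
    t=th-5*i;d=(T(t,gap)-s["eef_pos"][:2])/.04
    print(t,d.round(2).tolist(),((.084-s["eef_pos"][2])/.04).round(2),"turn",((t+180-yaw)/5).round(2))
E
python3 arc.py -84.5 1 .015
```

```text
19.55 [ 0.4671 -0.1893  0.2204] 77.22 [-0.5 -0.6  0.1] q6 -0.37
-84.5 [4.43, -2.26] -3.41 turn 3.66
```

>>> servo_tool(increments=[[0,0.7,-0.3,0,0.6],[0,1.4,-0.7,0,1.2],[0,2.1,-1.1,0,1.8],[0,2.8,-1.5,0,2.4],[0,3.5,-1.9,0,3],[0,4.1,-2.2,0,3.66],[0,4.43,-2.26,0,3.66],[0,4.43,-2.26,-0.7,3.66],[0,4.43,-2.26,-1.4,3.66],[0,4.43,-2.26,-1.8,3.66]])

```text
time: 20.38
eef_pos: [0.6435, -0.2791, 0.1448]
tcp_rot: [0.672, 0.74, -0.004, -0.021]
contact_force: [-1.1, -0.0, -1.1]
opening: -0.003
```

```bash
python3 arc.py -84.5 1 .015
```

```text
20.3833 [ 0.6435 -0.2791  0.1448] 95.53 [-1.1 -0.  -1.1] q6 -0.65
-84.5 [0.02, -0.02] -1.52 turn -0.01
```

>>> servo_tool(increments=[[0,0,0,-0.4,0],[0,0,0,-0.8,0],[0,0,0,-1.2,0],[0,0,0,-1.5,0],[0,0,0,-1.52,0],[0,0,0,-1.52,0],[0,0,0,-1.52,0],[0,-0.1,0,-1.52,0],[0,-0.2,0,-1.52,0],[0,-0.3,0,-1.52,0]])

```text
time: 21.22
eef_pos: [0.6316, -0.2794, 0.0852]
tcp_rot: [0.672, 0.74, -0.004, -0.02]
contact_force: [-0.2, -0.1, -0.2]
opening: -0.001
```

```bash
python3 arc.py -84.5 11
```

```text
21.2167 [ 0.6316 -0.2794  0.0852] 95.53 [-0.2 -0.1 -0.2] q6 -0.66
-84.5 [-0.05, -0.04] -0.03 turn -0.01
-89.5 [-0.22, -0.1] -0.03 turn -1.01
-94.5 [-0.39, -0.15] -0.03 turn -2.01
-99.5 [-0.57, -0.18] -0.03 turn -3.01
-104.5 [-0.75, -0.19] -0.03 turn -4.01
-109.5 [-0.92, -0.19] -0.03 turn -5.01
-114.5 [-1.1, -0.18] -0.03 turn -6.01
-119.5 [-1.28, -0.15] -0.03 turn -7.01
-124.5 [-1.45, -0.1] -0.03 turn -8.01
-129.5 [-1.61, -0.04] -0.03 turn -9.01
-134.5 [-1.77, 0.04] -0.03 turn -10.01
```

>>> servo_tool(increments=[[0,-0.22,-0.1,0,-1],[0,-0.39,-0.15,0,-2],[0,-0.57,-0.18,0,-3],[0,-0.75,-0.19,0,-4],[0,-0.92,-0.19,0,-5],[0,-1.1,-0.18,0,-6],[0,-1.28,-0.15,0,-7],[0,-1.45,-0.1,0,-8],[0,-1.61,-0.04,0,-9],[0,-1.61,-0.04,0,-9]])

```text
time: 22.05
eef_pos: [0.5661, -0.2809, 0.0857]
tcp_rot: [0.905, 0.426, 0.004, -0.02]
contact_force: [-0.4, 0.4, -0.7]
opening: -0.0
```

```bash
python3 arc.py -129.5 11; python3 - <<'E'
from h import *
p=ctrl.read_camera("side")
for n,z in(("keeper_knob",.0925),("pale_block_heel",.015)):
    for l in ctrl.landmark_of(p,n)[:1]:
        w=px2w(p,l["centre"],z);print(n,l["conf"],w.round(4),np.degrees(np.arctan2(w[1]+.2058,w[0]-.5985)))
a=cv2.resize(p["frame"][220:400,240:450],None,fx=3,fy=3,interpolation=2);cv2.imwrite("pics/s8.png",a[:,:,::-1])
E
```

```text
22.05 [ 0.5661 -0.2809  0.0857] 50.42 [-0.4  0.4 -0.7] q6 0.04
-129.5 [0.02, -0.0] -0.04 turn 0.02
-134.5 [-0.14, 0.07] -0.04 turn -0.98
-139.5 [-0.29, 0.16] -0.04 turn -1.98
-144.5 [-0.44, 0.27] -0.04 turn -2.98
-149.5 [-0.57, 0.38] -0.04 turn -3.98
-154.5 [-0.7, 0.51] -0.04 turn -4.98
-159.5 [-0.81, 0.64] -0.04 turn -5.98
-164.5 [-0.91, 0.79] -0.04 turn -6.98
-169.5 [-1.0, 0.94] -0.04 turn -7.98
-174.5 [-1.08, 1.11] -0.04 turn -8.98
-179.5 [-1.14, 1.27] -0.04 turn -9.98
keeper_knob 0.43 [ 0.5414 -0.2699  0.0925] -131.7020716629766
pale_block_heel 0.71 [ 0.524  -0.2391  0.015 ] -155.93326791841125
```

View pics/s8.png

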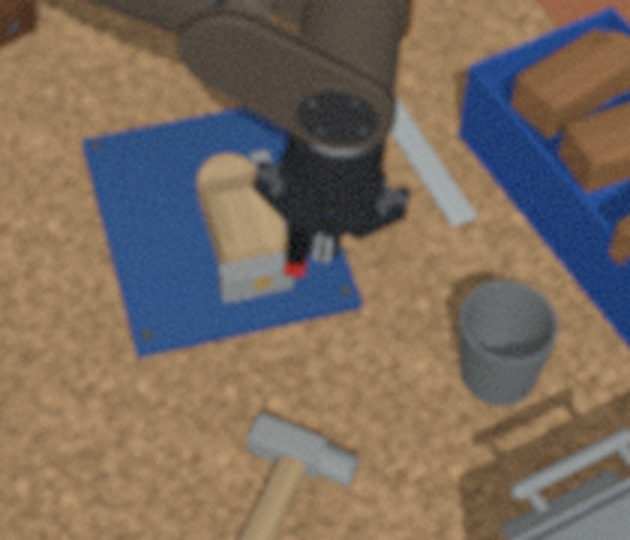

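The keeper (red end at crop 295,268, knob just left of the fingers) follows the tool at about -131°; the block still sits against the stop. Continue.

>>> servo_tool(increments=[[0,-0.14,0.07,0,-1],[0,-0.29,0.16,0,-2],[0,-0.44,0.27,0,-3],[0,-0.57,0.38,0,-4],[0,-0.7,0.51,0,-5],[0,-0.81,0.64,0,-6],[0,-0.91,0.79,0,-7],[0,-1,0.94,0,-8],[0,-1.08,1.11,0,-9],[0,-1.08,1.11,0,-9]])

```text
time: 23.03
eef_pos: [0.5238, -0.236, 0.0856]
tcp_rot: [0.999, 0.049, 0.011, -0.017]
contact_force: [0.2, 0.0, 0.3]
opening: 0.003
```

```bash
python3 arc.py -174.5 6
```

```text
23.0333 [ 0.5238 -0.236   0.0856] 5.67 [0.2 0.  0.3] q6 0.83
-174.5 [-0.02, -0.02] -0.04 turn -0.03
-179.5 [-0.08, 0.15] -0.04 turn -1.03
-184.5 [-0.12, 0.32] -0.04 turn -2.03
-189.5 [-0.15, 0.5] -0.04 turn -3.03
-194.5 [-0.17, 0.67] -0.04 turn -4.03
-199.5 [-0.17, 0.85] -0.04 turn -5.03
```

>>> servo_tool(increments=[[0,-0.05,0.07,0,-0.5],[0,-0.08,0.15,0,-1],[0,-0.1,0.24,0,-1.5],[0,-0.12,0.32,0,-2],[0,-0.14,0.41,0,-2.5],[0,-0.15,0.5,0,-3],[0,-0.16,0.58,0,-3.5],[0,-0.17,0.66,0,-3.7],[0,-0.17,0.7,0,-3.7],[0,-0.17,0.7,0,-3.7]])

```text
time: 23.87
eef_pos: [0.5176, -0.2087, 0.086]
tcp_rot: [0.994, -0.11, 0.015, -0.014]
contact_force: [0.1, -2.3, -0.4]
opening: -0.001
```

```bash
python3 arc.py -192.9 2
```

```text
23.8667 [ 0.5176 -0.2087  0.086 ] -12.67 [ 0.1 -2.3 -0.4] q6 1.18
-192.9 [-0.01, -0.06] -0.05 turn -0.05
-197.9 [-0.01, 0.11] -0.05 turn -1.05
```

>>> servo_tool(increments=[[0,0,0.04,0,0],[0,0.01,0.08,0,0],[0,0.01,0.1,0,0],[0,0.01,0.1,0,0],[0,0.01,0.1,0,0],[0,0.01,0.1,0,0],[0,0.01,0.1,0,0],[0,0.01,0.1,0,0],[0,0.01,0.1,0,0],[0,0.01,0.1,0,0]])

```text
time: 24.7
eef_pos: [0.5178, -0.2085, 0.0862]
tcp_rot: [0.994, -0.109, 0.015, -0.01]
contact_force: [-1.8, -11.5, -2.9]
opening: 0.001
```

```bash
python3 arc.py -192.9 1
```

```text
24.7 [ 0.5178 -0.2085  0.0862] -12.53 [ -1.8 -11.5  -2.9] q6 1.19
-192.9 [-0.01, -0.07] -0.05 turn -0.07
```

At the stop (11.5 N, no movement). Back off, rise, and check.

>>> servo_tool(increments=[[0,0,-0.2,0,0],[0,-0.1,-0.5,0,0],[0,-0.1,-0.6,0.4,0],[0,-0.1,-0.6,1.2,0],[0,-0.1,-0.6,2.1,0],[0,-0.1,-0.4,3,1],[0,-0.4,0,3.8,2],[0,-0.8,0.2,4.2,3],[0,-1,0.2,4.2,4],[0,-1,0.2,4.2,5]])

```text
time: 25.53
eef_pos: [0.4773, -0.2004, 0.2565]
tcp_rot: [0.994, 0.111, 0.014, -0.013]
contact_force: [0.0, 0.4, -0.4]
opening: -0.002
```

>>> servo_tool(increments=[[0,0,0,0,1],[0,0,0,0,2],[0,0,0,0,3],[0,0,0,0,4],[0,0,0,0,5],[0,0,0,0,6],[0,0,0,0,7],[0,0,0,0,8],[0,0,0,0,9],[0,0,0,0,10]])

```text
time: 26.37
eef_pos: [0.4771, -0.2003, 0.2564]
tcp_rot: [0.852, 0.523, 0.007, -0.018]
contact_force: [0.2, -0.1, -0.2]
opening: 0.001
```

```bash
python3 look.py w9 .015; python3 - <<'E'
from h import *
C=np.array([.5569,-.2428]);a=np.radians(77.08);u=np.array([np.cos(a),np.sin(a)]);v=np.array([-u[1],u[0]])
p=dict(np.load("pics/w9.npz"));g=cv2.cvtColor(p["frame"],cv2.COLOR_RGB2GRAY)
for l in cv2.createLineSegmentDetector().detect(g)[0][:,0]:
    A,B=[px2w(p,(l[i+1],l[i]),.059)[:2]-C for i in(0,2)]
    A=np.array([A@u,A@v]);B=np.array([B@u,B@v])
    if np.hypot(*(A-B))>.02 and min(A.min(),B.min())>-.03 and max(A[0],B[0])<.14 and max(A[1],B[1])<.07: print(l.round(0),A.round(4),B.round(4),np.degrees(np.arctan2(*(B-A)[::-1])).round(2))
for c in["side","scene"]:
    p=ctrl.read_camera(c);save(p,f"pics/{c}9.png")
    for n in Z:
        for q in ctrl.landmark_of(p,n)[:1]:
            d=px2w(p,q["centre"],Z[n]+(.015 if 'pale' in n else 0));print(c,n,q["conf"],d.round(4),(d[:2]-C)@u,(d[:2]-C)@v)
E
```

```text
26.3667 [ 0.4771 -0.2003  0.2564] [ 0.8522  0.5229  0.0074 -0.0181]
[[0.892, -0.426, -0.152, 0.515], [-0.452, -0.855, -0.253, -0.133], [-0.022, 0.294, -0.956, 0.401], [0.0, 0.0, 0.0, 1.0]] [[371.7, 0.0, 318.7], [0.0, 371.7, 240.0], [0.0, 0.0, 1.0]]
pale_block_mid [169.7 372.7] 0.67 [ 0.5364 -0.1887  0.037 ]
corner [205.  407.9] 0.67 [ 0.5555 -0.2422  0.015 ]
corner [283.5 548. ] 0.39 [ 0.663  -0.3965  0.015 ]
end_stop [215.8 383.1] 0.62 [ 0.5274 -0.2412  0.015 ]
keeper_knob [183.9 366.7] 0.84 [ 0.5239 -0.1886  0.0925]
keeper_pivot [161.  454.1] 0.83 [ 0.5955 -0.2034  0.0925]
[418. 213. 412. 181.] [0.0013 0.0007] [0.033  0.0015] 1.4
[352. 194. 359. 225.] [0.0338 0.0575] [0.0035 0.0568] -178.68
[419. 155. 404.  77.] [ 0.0545 -0.0088] [ 0.1218 -0.008 ] 0.64
[347.  92. 334. 118.] [0.1216 0.042 ] [0.1036 0.0582] 138.09
[421. 176. 377. 187.] [ 0.0353 -0.0076] [0.0349 0.0335] 90.55
[335. 124. 346. 171.] [0.0982 0.0581] [0.0561 0.0577] -179.37
[363. 169. 417. 156.] [0.0537 0.0427] [ 0.0541 -0.0071] -89.63
[427. 202. 422. 176.] [ 0.01   -0.0088] [ 0.0351 -0.0086] 0.48
[358. 242. 417. 229.] [-
[... 811 characters left out ...]
ot 0.86 [ 0.6025 -0.1989  0.0925] 0.05298782852508504 -0.03464520686792677
side dark_block_mid 0.69 [0.448  0.1846 0.022 ] 0.3922143299444808 0.20171561043614591
scene pale_block_mid 0.66 [ 0.5407 -0.1861  0.037 ] 0.05163860077536367 0.028425258669337816
scene pale_block_heel 0.63 [ 0.5292 -0.2346  0.015 ] 0.001809683296114831 0.028864256742073335
scene corner 0.87 [ 0.5532 -0.2266  0.015 ] 0.014955206234680942 0.007190447635244805
scene end_stop 0.81 [ 0.5319 -0.2208  0.015 ] 0.0158348542570066 0.029332322197885816
scene keeper_knob 0.83 [ 0.513  -0.2015  0.0925] 0.030388002136678735 0.05204930152225157
scene dark_block_mid 0.71 [0.4491 0.1791 0.022 ] 0.38710219937512996 0.19943533433618313
```

View pics/w9.png

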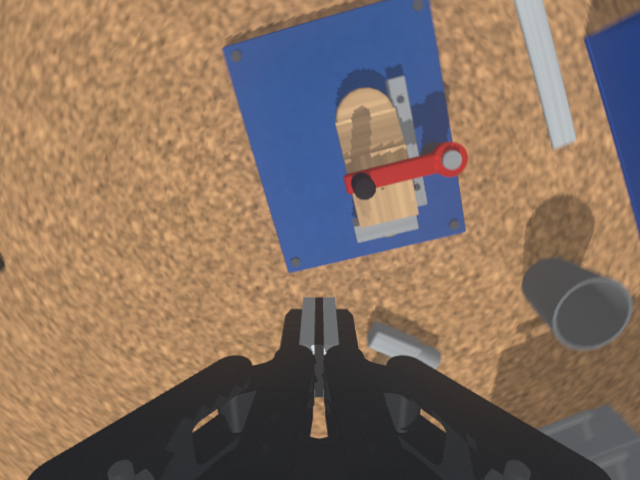

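>>> servo_tool(increments=[[0,0.2,0,-0.3,0.4],[0,0.4,0,-0.6,0.8],[0,0.6,0,-0.9,1.2],[0,0.8,0,-1.2,1.6],[0,0.9,0,-1.5,2],[0,1,0,-1.6,2.4],[0,1,0,-1.6,2.8],[0,1,0,-1.6,2.8],[0,1,0,-1.6,2.8],[0,1,0,-1.6,2.8]])

```text
time: 28.4
eef_pos: [0.5174, -0.2005, 0.1928]
tcp_rot: [0.784, 0.621, 0.005, -0.018]
contact_force: [-0.8, 0.3, -0.4]
opening: -0.0
```

```bash
python3 look.py w10 .015|head -1; python3 - <<'E'
from h import *
C=np.array([.5569,-.2428]);a=np.radians(77.08);u=np.array([np.cos(a),np.sin(a)]);v=np.array([-u[1],u[0]])
p=dict(np.load("pics/w10.npz"));g=cv2.cvtColor(p["frame"],cv2.COLOR_RGB2GRAY)
for l in cv2.createLineSegmentDetector().detect(g)[0][:,0]:
    A,B=[px2w(p,(l[i+1],l[i]),.059)[:2]-C for i in(0,2)]
    A=np.array([A@u,A@v]);B=np.array([B@u,B@v])
    if np.hypot(*(A-B))>.02 and min(A.min(),B.min())>-.04 and max(A[0],B[0])<.14 and max(A[1],B[1])<.075: print(l.round(0),A.round(4),B.round(4),np.degrees(np.arctan2(*(B-A)[::-1])).round(2))
i=cv2.imread('pics/w10.png');cv2.imwrite('pics/w10c.png',i[0:330,230:560])
E
```

```text
28.4 [ 0.5174 -0.2005  0.1928] [ 0.7839  0.6206  0.0051 -0.0178]
[335. 211. 335. 238.] [0.0477 0.0384] [0.0258 0.0383] -179.68
[399. 184. 403. 108.] [ 0.0678 -0.0092] [ 0.122  -0.0093] -0.01
[311. 142. 310. 202.] [0.0988 0.0562] [0.0545 0.0572] 178.62
[328. 204. 387. 204.] [0.0529 0.0435] [ 0.0528 -0.0011] -90.09
[395. 256. 396. 229.] [ 0.0114 -0.0092] [ 0.0329 -0.0091] 0.33
[382. 228. 338. 229.] [0.0336 0.0019] [0.0333 0.0357] 90.5
[407. 294. 378. 295.] [-0.0221 -0.0212] [-0.0232  0.0025] 92.52
[435. 237. 430. 294.] [ 0.0268 -0.0398] [-0.0223 -0.0398] 179.94
[384. 178. 383. 143.] [0.0724 0.0019] [0.0978 0.0037] 4.22
[307. 282. 376. 283.] [-0.0118  0.0606] [-0.012   0.0049] -90.14
[383. 187. 343. 187.] [0.0662 0.0024] [0.0662 0.0323] 89.98
[413. 208. 336. 208.] [ 0.0495 -0.0212] [0.0495 0.0378] 89.94
```

```bash
python3 -c "
from h import *
print(ctrl.sign_off())"
```

```text
the job is handed in; nothing more can be done
None
```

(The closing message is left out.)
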